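# Find the full bottle by its weight and lock down the sheet press

### The arm

A 6-joint arm with a two-finger parallel gripper is mounted at the origin on the work surface. World frame = base frame: x ahead of the robot, y to its left, z up, the work surface at z = 0. Lengths are in mm, angles in rad, forces in N, time in s.
With the tool pointing down it reaches from about 350 to 925 mm from the base axis. Payload 6.4 kg.
Tool frame: the origin (TCP) lies midway between the tips of the shut fingers; the grasp point (between the pads) lies 19 mm behind it; z points along the fingers, y is the line along which they close (so a half turn about z gives the same grasp; the last joint's range is limited). The gripper opens to 85 mm and grips with 20 to 120 N. Pads are 22 mm wide; open, the fingers measure 114 mm over their backs; the gripper's body (76 mm by 85 mm) begins 54 mm behind the grasp point. The pads swing forward as they close: fully open they stand 13 mm farther back than shut.
Start: joints at [1.159, 0.245, 1.558, -0, 1.339, -0.174], TCP at [153.114, 631.72, 209.49] pointing down, gripper open.
Joint ranges: [-3.13, 3.13], [-1.02, 2.26], [0.13, 2.54], [-0.95, 4.09], [0.21, 2.88], [-2.74, 2.74]. Speed limits (rad/s): [2.57, 2.57, 3.14, 3.14, 3.14, 3.14].

### API

Orientations are given as a rotation vector (axis times angle).
In Python, from cell import bot, imaging gives the robot as it stands. The module is installed in compiled form; this text tells all that it offers.
- The arm moves only by the tool apply_moves, never from a script. Its argument "increments" is a list of rows, each an object with "claw": the closure, from 0 (fully open) to 1 (shut); "xyz": the shift along the tool's x, y, z in m, a list of three; "rot": the turn, a rotation vector about the tool's x, y, z in degrees, a list of three. In form: [{"claw": claw, "xyz": [tx, ty, tz], "rot": [rx, ry, rz]}, ...]. A call has exactly 5 rows; each row shifts and turns the commanded pose from where the row before left it, along the tool's axes as they then stand; what a row does not reach is not made up. A row lasts 1/10 s, in which the tool goes at most 50 mm and 8.59 degrees, less where a joint would pass 70% of its speed; a pose out of reach is approached as far as the arm can. A call with a gripper value outside its range is refused whole. The fingers move at their own pace and stop on an object; "newtons" is the grip in N (left out, the last holds). Time passes only in rows, so rows that do not move let the fingers close, or fill a call up. It gives the time, the measured TCP pose, the force, the opening and the grip force at its end, in the units of the state.
- bot.read_state(): the state, without advancing time (a new reading comes with each control period).
- imaging.get_image(name): name is "scene" or "top" or "wrist"; returns a dict with "color" (480x640x3 uint8, blue, green, red), "fx", "fy", "cx", "cy" (pixels), "rvec" (rotation vector, rad) and "tvec" (3), from world to camera coordinates, as OpenCV has them; the wrist camera has in their place "hand_eye" (4x4, takes a point from camera to tool coordinates, whose origin is the TCP and whose axes are the flange's). Camera axes: x right, y down, z forward; pixel columns grow to the right and rows downward; lengths in mm; the calibration is good to about 2 mm. A picture is of the moment at which its call begins: read the wrist's pose just before it. There is no depth.
- bot.job_done(): hands the job in; it is judged then, once.
Trained networks look in a picture, given as the dict that the camera call returned (one of the last four; its "shot" number tells which), for a name from the list of things; names that differ only in an ending like _2 or _b are one class to them, and where a whole thing is asked for, a point or a joint stands for the part that bears it (a point fixed in the world has none). Each returns a list of dicts, best first, with "p" (0 to 1); they miss things now and then, are a little off and sometimes report something else, mostly with a low value. They report only what shows in the picture. A call takes as long as a camera call.
- imaging.search_frame(query, picture): "extent" ([left, top, right, bottom] in pixels, round what is visible of it).
- imaging.cut_out(query, picture): "mask" (480x640 bool, what is visible of it) and "extent" ([left, top, right, bottom] in pixels, round what is visible of it).
- imaging.place_of(query, picture): "centre" ([row, column] in pixels: a listed point, or the origin of a listed thing).
The state is a dict: "t": time; "qpos": joint angles; "joint_vel": joint speeds; "joint_efforts": joint torques, N m; "tcp_pos": TCP position; "eef_rot": TCP orientation; "contact_force": force on the tool from outside, world axes, zero at the start; "wrist_torque": the same for the moment, N m; "width": finger opening in mm; "finger_force": force on a finger pad.
Only numpy, scipy, OpenCV 4.12 (cv2) and the standard library are available. Lean on these libraries where they do the work, as an engineer would, in place of code of your own. Each camera call takes 0.05 s, during which the arm holds its last target. There are 200 camera calls.

### The job

Three identical opaque bottles lean in the wooden rack, but only one is full: feel by their weight which one it is. Stand the full one upright in the red ring in the middle of the press's spring-loaded board, so that its weight sinks the board fully down, and leave the other two leaning in their own places in the rack (put back what you lift). Then lock the press by turning its red wing knob clockwise until it clicks over into the locked position, without disturbing the sprayer, the bowl or the funnel.

Things in the scene. Friction and masses are not known exactly. Their poses are not given: they have to be found in the camera images.
- bottle_a: white opaque square bottle, one of three alike: body 52 x 52 x 120 mm, round blue cap on top 32 mm across, 22 mm high. Origin: centre of its underside; z along its length to the cap, x, y square to the faces. At the start it leans in the rack, 30 degrees from upright. One of the three, any of them, is full (0.6 to 0.8 kg); the other two hold little (0.13 to 0.3 kg).
- bottle_b: white opaque square bottle, one of three alike: body 52 x 52 x 120 mm, round blue cap on top 32 mm across, 22 mm high. Origin: centre of its underside; z along its length to the cap, x, y square to the faces. At the start it leans in the rack, 30 degrees from upright. One of the three, any of them, is full (0.6 to 0.8 kg); the other two hold little (0.13 to 0.3 kg).
- bottle_c: white opaque square bottle, one of three alike: body 52 x 52 x 120 mm, round blue cap on top 32 mm across, 22 mm high. Origin: centre of its underside; z along its length to the cap, x, y square to the faces. At the start it leans in the rack, 30 degrees from upright. One of the three, any of them, is full (0.6 to 0.8 kg); the other two hold little (0.13 to 0.3 kg).
- rack: fixed rack, left or right, 286 mm wide (y), 130 deep; 3 slots 84 mm apart along y. Origin: centre of underside; z up, -x towards robot. In a slot a bottle's underside centre is at x +30, z 36 mm; it leans 30 deg to -x on a back board that reaches 80 mm up its length. Slots 63 mm wide; dividers reach 45 mm up the bottle, its lip 8 mm (8 mm ahead of it); 32 mm of air between bottles.
- press: fixed sheet press, left or right: green base from x -190 to +90, y -105 to +105 mm, 20 mm thick. Origin: underside, below the middle of the board; z up, -x towards the robot. Two guide posts 22 mm thick, 112 mm high at y -88 and +88 mm; the wing knob at x -150 mm.
- board_mid (a point): middle of the top face of the plywood pressing board (140 x 140 x 15 mm, red ring 86 mm across round this point), 73 mm above the table when up; z up. It moves with the board.
- board (a joint): how far the board has sunk, m: 0 up, 0.015 fully down. It moves straight down on springs that need about 1.9 N to start and 4.9 N to go fully down.
- lock_grip (a point): on the axis of the red wing knob, at the height to grip, 74 mm above the table. The knob is a bar 70 mm long (its own x), 14 mm wide (y) and 30 mm high (from 16 mm below this point to 14 mm above it) on a round hub 54 mm across whose top is 16 mm below this point. z up; x and y turn with the bar.
- lock (a joint): angle of the wing knob, rad, growing clockwise seen from above: 0 free (bar along the press's x), 1.3 locked. A spring detent has its ridge at 0.65: before it the knob springs back, past it the knob snaps on to 1.3. Takes about 0.2 N m.
- sprayer: yellow spray bottle with black head, 68 mm across, 213 mm high, stands between rack and press; bystander. Origin: centre of underside.
- bowl: steel bowl, 120 mm across, 55 mm high, beyond the work; bystander. Origin: centre of underside.
- funnel: red plastic funnel standing mouth down, 88 mm across, 85 mm high, on the robot's side; bystander. Origin: centre of underside.

How it is judged (in metres and radians):
On the way, in this order (a step that is already met when the one before it is completed fails the run):
1. one bottle stands upright in the ring, released, and its weight alone holds the board fully down, the other two leaning in their places in the rack (value of joint board above 0.0125 m and (((horizontal distance between bottle_a and board_mid below 0.03 m and z of bottle_a in the frame of board_mid between -0.01 and 0.01 m and angle between bottle_a's own z axis and vertical below 0.1 rad) and (distance of bottle_b from where it was at the start of the episode below 0.025 m and angle between bottle_b's own z axis and vertical between 0.4 and 0.65 rad) and (distance of bottle_c from where it was at the start of the episode below 0.025 m and angle between bottle_c's own z axis and vertical between 0.4 and 0.65 rad)) or ((horizontal distance between bottle_b and board_mid below 0.03 m and z of bottle_b in the frame of board_mid between -0.01 and 0.01 m and angle between bottle_b's own z axis and vertical below 0.1 rad) and (distance of bottle_a from where it was at the start of the episode below 0.025 m and angle between bottle_a's own z axis and vertical between 0.4 and 0.65 rad) and (distance of bottle_c from where it was at the start of the episode below 0.025 m and angle between bottle_c's own z axis and vertical between 0.4 and 0.65 rad)) or ((horizontal distance between bottle_c and board_mid below 0.03 m and z of bottle_c in the frame of board_mid between -0.01 and 0.01 m and angle between bottle_c's own z axis and vertical below 0.1 rad) and (distance of bottle_a from where it was at the start of the episode below 0.025 m and angle between bottle_a's own z axis and vertical between 0.4 and 0.65 rad) and (distance of bottle_b from where it was at the start of the episode below 0.025 m and angle between bottle_b's own z axis and vertical between 0.4 and 0.65 rad))) and contact force between each of bottle_a, bottle_b, bottle_c and the arm below 0.2 N and contact force between each of bottle_a, bottle_b, bottle_c and the fingers below 0.2 N), for 0.2 s.
2. the knob has been turned clockwise past its click, to the locked position (value of joint lock above 1.1 rad), for 0.2 s.
At the end, for the whole second after the job is handed in: One bottle stands upright (within 0.1 rad) on the board within 30 mm of its middle, the board is held down by more than 12.5 mm of its 15 mm, the other two bottles lean in the rack (0.4 to 0.65 rad) within 25 mm of where they began, the knob is past 1.1 rad, and all is at rest and released (value of joint board above 0.0125 m and (((horizontal distance between bottle_a and board_mid below 0.03 m and z of bottle_a in the frame of board_mid between -0.01 and 0.01 m and angle between bottle_a's own z axis and vertical below 0.1 rad) and (distance of bottle_b from where it was at the start of the episode below 0.025 m and angle between bottle_b's own z axis and vertical between 0.4 and 0.65 rad) and (distance of bottle_c from where it was at the start of the episode below 0.025 m and angle between bottle_c's own z axis and vertical between 0.4 and 0.65 rad)) or ((horizontal distance between bottle_b and board_mid below 0.03 m and z of bottle_b in the frame of board_mid between -0.01 and 0.01 m and angle between bottle_b's own z axis and vertical below 0.1 rad) and (distance of bottle_a from where it was at the start of the episode below 0.025 m and angle between bottle_a's own z axis and vertical between 0.4 and 0.65 rad) and (distance of bottle_c from where it was at the start of the episode below 0.025 m and angle between bottle_c's own z axis and vertical between 0.4 and 0.65 rad)) or ((horizontal distance between bottle_c and board_mid below 0.03 m and z of bottle_c in the frame of board_mid between -0.01 and 0.01 m and angle between bottle_c's own z axis and vertical below 0.1 rad) and (distance of bottle_a from where it was at the start of the episode below 0.025 m and angle between bottle_a's own z axis and vertical between 0.4 and 0.65 rad) and (distance of bottle_b from where it was at the start of the episode below 0.025 m and angle between bottle_b's own z axis and vertical between 0.4 and 0.65 rad))) and value of joint lock above 1.1 rad and linear speed of each of bottle_a, bottle_b, bottle_c below 0.03 m/s); the robot touches nothing.
It fails at once if the sprayer is pushed more than 25 mm or tipped (distance of sprayer from where it was at the start of the episode above 0.025 m or angle between sprayer's own z axis and vertical above 0.3 rad).
It fails at once if the bowl is pushed more than 25 mm or tipped (distance of bowl from where it was at the start of the episode above 0.025 m or angle between bowl's own z axis and vertical above 0.3 rad).
It fails at once if the funnel is pushed more than 25 mm or tipped (distance of funnel from where it was at the start of the episode above 0.025 m or angle between funnel's own z axis and vertical above 0.3 rad).
It also fails if it takes over 72 s, if anything falls off the work surface, if the arm or the gripper's body presses on something with over 40 N, if the wrist force passes 120 N, or if a joint passes its speed limit or range.

## Working session

There is one attempt and no reset: what is moved stays moved. The work goes in short steps, Python scripts to look and compute and a tool call to move; the robot and the scene stay as the last step left them, time stands still between calls to the robot, and variables do not carry over. Pictures are saved under pics/ and viewed, at most 10 in all, crops included, and the job is handed in when it is done.

Besides the shell and the picture viewer there is one more tool, called after "Emit:" by a JSON object that holds its "name" and its "arguments", one argument or row to a line. apply_moves: Moves the arm, as the interface text tells. Its arguments: {"type":"object","properties":{"increments":{"type":"array"},"newtons":{"type":"number"}},"required":["increments"]}

```bash
mkdir -p pics; cat > h.py <<'E'
import numpy as np, cv2
from cell import bot, imaging
R=lambda v: cv2.Rodrigues(np.array(v,float))[0]
def ray(im,px,st=None):
    # px (col,row) -> origin, dir world
    d=np.array([(px[0]-im['cx'])/im['fx'],(px[1]-im['cy'])/im['fy'],1.])
    if 'rvec' in im:
        A=R(im['rvec']);o=-A.T@np.array(im['tvec'],float).ravel();d=A.T@d
    else:
        H=np.array(im['hand_eye']);W=R(st['eef_rot']);o=W@H[:3,3]+st['tcp_pos'];d=W@H[:3,:3]@d
    return o,d/np.linalg.norm(d)
def tri(rs):
    A=sum(np.eye(3)-np.outer(d,d) for o,d in rs);b=sum((np.eye(3)-np.outer(d,d))@o for o,d in rs)
    p=np.linalg.solve(A,b);return p,[np.linalg.norm((np.eye(3)-np.outer(d,d))@(p-o)) for o,d in rs]
def atz(r,z): o,d=r;return o+d*(z-o[2])/d[2]
E
python3 - <<'E'
from h import *
np.set_printoptions(precision=1,suppress=True)
s=bot.read_state();print(s)
ims={n:imaging.get_image(n) for n in ('scene','top')}
for n,im in ims.items():
    cv2.imwrite(f'pics/{n}0.png',im['color']); 
    o,_=ray(im,(320,240));print(n,'cam',o)
    for q in ['bottle_a','rack','press','board_mid','lock_grip','sprayer','bowl','funnel']:
        for r in imaging.place_of(q,im)[:3]:
            print(n,q,round(r['p'],2),np.round(r['centre'],1))
P={}
for q in ['rack','press','board_mid','lock_grip','sprayer','bowl','funnel']:
    rs=[ray(im,r[0]['centre'][::-1]) for im in ims.values() if (r:=imaging.place_of(q,im))]
    if len(rs)==2: print(q,*tri(rs))
E
```

```text
{'t': 0.0, 'qpos': array([ 1.2,  0.2,  1.6, -0. ,  1.3, -0.2]), 'joint_vel': array([ 0., -0.,  0., -0.,  0., -0.]), 'joint_efforts': array([ -0. , -42.9, -32.6,  -0. ,   0. ,   0. ]), 'tcp_pos': array([152.9, 631.1, 208.4]), 'eef_rot': array([-0.4, -3.1,  0. ]), 'contact_force': array([-0.1,  0.2, -0.4]), 'wrist_torque': array([-0. ,  0. , -0.1]), 'finger_force': 0.0, 'width': 85.3975430749389}
scene cam [1443.2  -53.7  682.2]
scene bottle_a 0.92 [261.6 144.8]
scene bottle_a 0.91 [259.2 187.6]
scene bottle_a 0.58 [258.2 232. ]
scene rack 0.93 [267.2 189.5]
scene press 0.93 [265.  422.6]
scene board_mid 0.88 [239.8 424.9]
scene lock_grip 0.71 [199.9 406.7]
scene sprayer 0.97 [274.4 305.6]
scene bowl 0.97 [333.5 320.5]
scene funnel 0.63 [228.2 295.5]
scene funnel 0.16 [259.2 231.8]
top cam [ 395.3  -16.5 1130. ]
top bottle_a 0.92 [247.6 370.3]
top bottle_a 0.81 [246.6 450.4]
top bottle_a 0.76 [248.  416.9]
top rack 0.68 [264.1 407.4]
top press 0.91 [229.8 185.4]
top board_mid 0.58 [225.7 177.3]
top lock_grip 0.63 [299.6 170.9]
top sprayer 0.95 [239.1 297.5]
top sprayer 0.3 [267.1 408.2]
top bowl 0.7 [163.8 288.5]
top bowl 0.38 [246.9 370.3]
top funnel 0.88 [313.6 300.9]
rack [ 546.6 -231.6   -0.9] [np.float64(1.835013300908972), np.float64(1.8350133009089153)]
press [607.6 234.4  12. ] [np.float64(4.513119006756007), np.float64(4.513119006756117)]
board_mid [603.8 235.5  71.7] [np.float64(2.5781339378072876), np.float64(2.5781339378072796)]
lock_grip [459.1 235.6  77. ] [np.float64(0.44780478859410494), np.float64(0.44780478859410205)]
sprayer [594.5   0.7  -1.7] [np.float64(2.2040315425263026), np.float64(2.2040315425263044)]
bowl [758.5  18.7  -6.4] [np.float64(2.7907589427226926), np.float64(2.7907589427226904)]
funnel [440.5  -9.4   8.6] [np.float64(2.480311696700009), np.float64(2.480311696700005)]
```

View pics/top0.png

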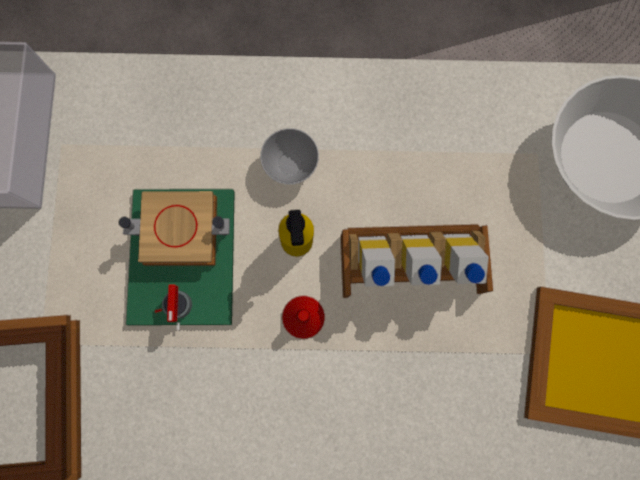

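View pics/scene0.png

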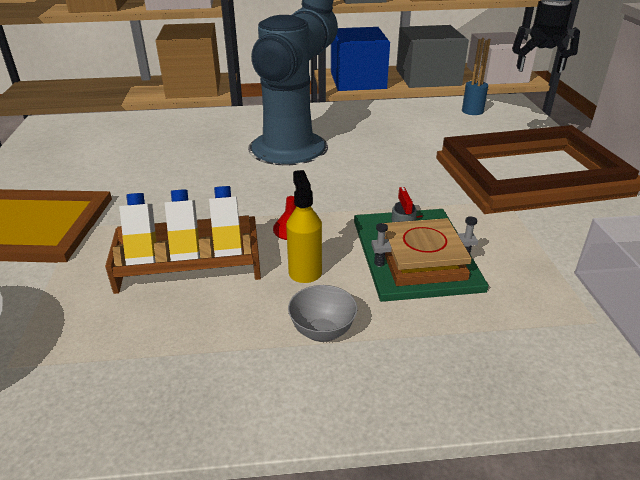

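The top view shows the press at left (ring about 177,226; knob about 172,303), and the rack at right with three caps near (380,275), (428,273) and (474,272). The sprayer, bowl and funnel stand between them. The scene view agrees. Next I measure the caps and the yaws.

```bash
cat > m.py <<'E'
from h import *
np.set_printoptions(precision=1,suppress=True)
ims={n:imaging.get_image(n) for n in ('scene','top')}
C={}
def blobs(m,amin):
    n,l,st,c=cv2.connectedComponentsWithStats(m.astype('uint8'));return [(c[i],st[i]) for i in range(1,n) if st[i][4]>amin]
for n,im in ims.items():
    h=cv2.cvtColor(im['color'],cv2.COLOR_BGR2HSV)
    m=(h[...,0]>100)&(h[...,0]<130)&(h[...,1]>150)&(h[...,2]>60)
    x0=(100,340)[n=='top'];m[:,:x0]=0
    if n=='scene': m[:,260:]=0;m[:150]=0
    else: m[:220]=0;m[310:,]=0;m[:,500:]=0
    b=blobs(m,30);print(n,[(c,s[4],s[:4]) for c,s in b]);C[n]=sorted([c for c,s in b],key=lambda c:c[0])
# scene cam looks back at robot: left in scene = -y ; top: right=-y
for a,b in zip(C['scene'],C['top'][::-1]): print('cap',*tri([ray(ims['scene'],a),ray(ims['top'],b)]))
im=ims['top']
print('base corners', [atz(ray(im,p),20)[:2] for p in ((134,190),(235,188),(232,325),(126,322))])
for q in ('press','rack','lock_grip'):
    for r in imaging.cut_out(q,im)[:1]:
        m=r['mask'].astype('uint8');rc=cv2.minAreaRect(cv2.findNonZero(m));print(q,r['p'],rc)
h=cv2.cvtColor(im['color'],cv2.COLOR_BGR2HSV)
g=((h[...,0]>60)&(h[...,0]<95)&(h[...,1]>100)).astype('uint8');g[:,:100]=0;g[:,260:]=0
rc=cv2.minAreaRect(cv2.findNonZero(g));print('green',rc,[atz(ray(im,p),20)[:2] for p in cv2.boxPoints(rc)])
r=((h[...,0]<8)|(h[...,0]>172))&(h[...,1]>150);r[:270]=0;r[:,200:]=0;r[:,:155]=0;r[335:]=0
rc=cv2.minAreaRect(cv2.findNonZero(r.astype('uint8')));print('wing',rc,[atz(ray(im,p),88)[:2] for p in cv2.boxPoints(rc)])
E
python3 m.py
```

```text
scene [(array([222.1, 191.4]), np.int32(166), array([215, 186,  16,  12], dtype=int32)), (array([178.8, 194.9]), np.int32(169), array([171, 190,  17,  11], dtype=int32)), (array([134.6, 198.4]), np.int32(174), array([127, 193,  17,  12], dtype=int32))]
top [(array([427.5, 274.1]), np.int32(258), array([419, 265,  18,  19], dtype=int32)), (array([474.4, 272.7]), np.int32(261), array([466, 264,  18,  19], dtype=int32)), (array([380.6, 275.5]), np.int32(248), array([373, 266,  17,  19], dtype=int32))]
cap [ 513.1 -320.7  150.1] [np.float64(0.15652720809016404), np.float64(0.1565272080900941)]
cap [ 509.  -236.6  150. ] [np.float64(0.3454492536611295), np.float64(0.34544925366118523)]
cap [ 504.8 -152.8  149.9] [np.float64(0.42670041692302757), np.float64(0.4267004169230423)]
base corners [array([687. , 339.3]), array([695.6, 130.3]), array([414.8, 124.4]), array([416.5, 335. ])]
press 0.88 ((176.71417236328125, 257.9949035644531), (140.03173828125, 115.7767105102539), 88.63607025146484)
rack 0.6 ((415.7908630371094, 259.4395446777344), (70.95404052734375, 150.95596313476562), 88.30284118652344)
lock_grip 0.85 ((174.0, 302.5), (39.0, 22.0), 90.0)
green ((179.93807983398438, 256.9989013671875), (104.05450439453125, 135.81944274902344), 1.0139787197113037) [array([412.7, 333.2]), array([690.6, 349.7]), array([691.2, 134. ]), array([413.1, 126.8])]
wing ((172.0825653076172, 303.2752685546875), (22.756792068481445, 35.0833854675293), 28.300758361816406) [array([432.3, 262.9]), array([490.6, 235.5]), array([471.1, 196.6]), array([413.1, 224.3])]
```

```bash
cat >> h.py <<'E'
np.set_printoptions(precision=4,suppress=True)
def Rz(a): a=np.radians(a);return np.array([[np.cos(a),-np.sin(a),0],[np.sin(a),np.cos(a),0],[0,0,1]])
def tool(yaw,tilt):
    """tool z tilted `tilt` deg from down toward +x', y along +y' (x',y' yawed)"""
    t=np.radians(tilt);z=np.array([np.sin(t),0,-np.cos(t)]);y=np.array([0,1.,0]);return Rz(yaw)@np.column_stack([np.cross(y,z),y,z])
def go(target,Rt=None,s=None):
    s=s or bot.read_state();W=R(s['eef_rot']);d=np.array(target)-s['tcp_pos']
    print('at',s['tcp_pos'].round(1),'tool shift m',(W.T@d/1000).round(4),'rows>=',np.linalg.norm(d)/50)
    if Rt is not None:
        r=np.degrees(cv2.Rodrigues(W.T@Rt)[0].ravel());print('rot after shift',r.round(2),'rows>=',np.linalg.norm(r)/8.59,'| shift in final axes',(Rt.T@d/1000).round(4))
E
python3 -c "
from h import *
s=bot.read_state();print(R(s['eef_rot']))
go([153,631,340]);go([380,100,340]);go([434,-240,340],tool(2.83,30))"
```

```text
[[-0.9719  0.2356 -0.    ]
 [ 0.2356  0.9719  0.    ]
 [ 0.      0.     -1.    ]]
at [153.1 631.7 209.5] tool shift m [-0.0001 -0.0007 -0.1305] rows>= 2.6103004301455606
at [153.1 631.7 209.5] tool shift m [-0.3458 -0.4633 -0.1305] rows>= 11.85301037883868
at [153.1 631.7 209.5] tool shift m [-0.4783 -0.781  -0.1305] rows>= 18.502122899483496
rot after shift [ -4.31 -29.79 -16.08] rows>= 3.9727705367347688 | shift in final axes [-0.2709 -0.8845  0.0057]
```

Emit:
{"name": "apply_moves", "arguments": {
  "increments": [
    {"claw":0,"xyz":[-0.024,-0.039,-0.01],"rot":[0,0,0]},
    {"claw":0,"xyz":[-0.024,-0.039,-0.01],"rot":[0,0,0]},
    {"claw":0,"xyz":[-0.024,-0.039,-0.01],"rot":[0,0,0]},
    {"claw":0,"xyz":[-0.024,-0.039,-0.01],"rot":[0,0,0]},
    {"claw":0,"xyz":[-0.024,-0.039,-0.01],"rot":[0,0,0]}
  ]
}}

```text
t: 2.35
tcp_pos: [224.0, 412.3, 259.9]
eef_rot: [0.372, 3.119, 0.0]
contact_force: [1.4, -0.3, 0.8]
width: 85.3
finger_force: 0.0
```

Emit:
{"name": "apply_moves", "arguments": {
  "increments": [
    {"claw":0,"xyz":[-0.024,-0.039,-0.01],"rot":[0,0,0]},
    {"claw":0,"xyz":[-0.024,-0.039,-0.01],"rot":[0,0,0]},
    {"claw":0,"xyz":[-0.024,-0.039,-0.01],"rot":[0,0,0]},
    {"claw":0,"xyz":[-0.024,-0.039,-0.01],"rot":[0,0,0]},
    {"claw":0,"xyz":[-0.024,-0.039,-0.01],"rot":[0,0,0]}
  ]
}}

```text
t: 2.85
tcp_pos: [294.5, 194.6, 310.2]
eef_rot: [0.371, 3.118, 0.001]
contact_force: [2.4, -0.5, -1.0]
width: 85.5
finger_force: 0.0
```

Emit:
{"name": "apply_moves", "arguments": {
  "increments": [
    {"claw":0,"xyz":[-0.024,-0.039,-0.006],"rot":[0,0,0]},
    {"claw":0,"xyz":[-0.024,-0.039,-0.006],"rot":[0,0,0]},
    {"claw":0,"xyz":[-0.024,-0.039,-0.006],"rot":[0,0,0]},
    {"claw":0,"xyz":[-0.024,-0.039,-0.006],"rot":[0,0,0]},
    {"claw":0,"xyz":[-0.024,-0.039,-0.006],"rot":[0,0,0]}
  ]
}}

```text
t: 3.35
tcp_pos: [365.3, -23.6, 340.1]
eef_rot: [0.374, 3.118, -0.0]
contact_force: [1.1, 0.3, 0.4]
width: 85.7
finger_force: 0.0
```

Emit:
{"name": "apply_moves", "arguments": {
  "increments": [
    {"claw":0,"xyz":[-0.024,-0.039,0],"rot":[0,0,0]},
    {"claw":0,"xyz":[-0.024,-0.039,0],"rot":[0,0,0]},
    {"claw":0,"xyz":[-0.024,-0.039,0],"rot":[0,0,0]},
    {"claw":0,"xyz":[-0.024,-0.039,0],"rot":[0,0,0]},
    {"claw":0,"xyz":[-0.024,-0.039,0],"rot":[0,0,0]}
  ]
}}

```text
t: 3.85
tcp_pos: [436.1, -241.5, 339.6]
eef_rot: [0.374, 3.119, -0.0]
contact_force: [-0.4, 0.5, 0.6]
width: 85.6
finger_force: 0.0
```

Emit:
{"name": "apply_moves", "arguments": {
  "increments": [
    {"claw":0,"xyz":[0,0,0],"rot":[-0.86,-5.96,-3.22]},
    {"claw":0,"xyz":[0,0,0],"rot":[-0.86,-5.96,-3.22]},
    {"claw":0,"xyz":[0,0,0],"rot":[-0.86,-5.96,-3.22]},
    {"claw":0,"xyz":[0,0,0],"rot":[-0.86,-5.96,-3.22]},
    {"claw":0,"xyz":[0,0,0],"rot":[-0.86,-5.96,-3.22]}
  ]
}}

```text
t: 4.35
tcp_pos: [436.0, -239.4, 340.2]
eef_rot: [-0.069, 2.612, 0.015]
contact_force: [-1.0, -0.8, -0.7]
width: 85.5
finger_force: 0.0
```

```bash
cat > w.py <<'E'
from h import *
s=bot.read_state();im=imaging.get_image('wrist');cv2.imwrite('pics/w1.png',im['color'])
print(R(s['eef_rot'])[:,2],np.array(im['hand_eye']).round(2))
h=cv2.cvtColor(im['color'],cv2.COLOR_BGR2HSV)
m=((h[...,0]>100)&(h[...,0]<130)&(h[...,1]>150)&(h[...,2]>60)).astype('uint8')
n,l,st,c=cv2.connectedComponentsWithStats(m)
for i in range(1,n):
    if st[i][4]>100: 
        print(c[i],st[i],'atz150',atz(ray(im,c[i],s),150))
E
python3 w.py
```

```text
[ 0.5037  0.0238 -0.8635] [[  -0.     -0.96   -0.29   74.44]
 [   1.     -0.      0.     -0.09]
 [  -0.     -0.29    0.96 -163.85]
 [   0.      0.      0.      1.  ]]
[223.6496 163.1032] [ 205  146   38   36 1056] atz150 [ 511.5152 -319.4563  150.    ]
[315.1215 163.7144] [298 146  35  36 963] atz150 [ 507.8281 -235.4433  150.    ]
[406.3872 163.8149] [ 388  146   38   37 1059] atz150 [ 503.5728 -151.5801  150.    ]
```

View pics/w1.png

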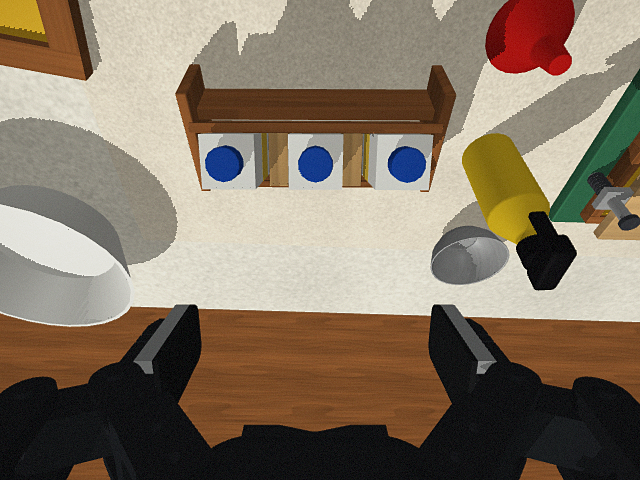

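```bash
cat > g.py <<'E'
from h import *
T=tool(2.83,30)
for n,x,y in (('R',512,-320),('M',508.5,-236),('L',504.3,-152)):
    p=np.array([x,y,150])+T[:,2]*55.6;print(n,p);go(p-T[:,2]*60,T);go(p,T)
E
python3 g.py
```

```text
R [ 539.7661 -318.6274  101.849 ]
at [ 434.4 -239.3  337.9] tool shift m [ 0.0314 -0.0844  0.1949] rows>= 4.293710132791045
rot after shift [0.02 0.27 0.13] rows>= 0.035482173306884315 | shift in final axes [ 0.0303 -0.0844  0.1951]
at [ 434.4 -239.3  337.9] tool shift m [ 0.0317 -0.0844  0.2549] rows>= 5.407294653338264
rot after shift [0.02 0.27 0.13] rows>= 0.035482173306884315 | shift in final axes [ 0.0303 -0.0844  0.2551]
M [ 536.2661 -234.6274  101.849 ]
at [ 434.4 -239.3  337.9] tool shift m [ 0.0306 -0.0004  0.1952] rows>= 3.952633845113415
rot after shift [0.02 0.27 0.13] rows>= 0.035482173306884315 | shift in final axes [ 0.0297 -0.0003  0.1954]
at [ 434.4 -239.3  337.9] tool shift m [ 0.0309 -0.0004  0.2552] rows>= 5.142163062262158
rot after shift [0.02 0.27 0.13] rows>= 0.035482173306884315 | shift in final axes [ 0.0297 -0.0003  0.2554]
L [ 532.0661 -150.6274  101.849 ]
at [ 434.4 -239.3  337.9] tool shift m [0.0305 0.0838 0.1953] rows>= 4.292688741205218
rot after shift [0.02 0.27 0.13] rows>= 0.035482173306884315 | shift in final axes [0.0297 0.0838 0.1954]
at [ 434.4 -239.3  337.9] tool shift m [0.0308 0.0837 0.2553] rows>= 5.407824113716561
rot after shift [0.02 0.27 0.13] rows>= 0.035482173306884315 | shift in final axes [0.0297 0.0838 0.2554]
```

Emit:
{"name": "apply_moves", "arguments": {
  "increments": [
    {"claw":0.2,"xyz":[0.006,0,0.032],"rot":[0,0.2,0.1]},
    {"claw":0.2,"xyz":[0.006,0,0.035],"rot":[0,0,0]},
    {"claw":0.2,"xyz":[0.006,0,0.035],"rot":[0,0,0]},
    {"claw":0.2,"xyz":[0.006,0,0.034],"rot":[0,0,0]},
    {"claw":0.2,"xyz":[0.006,0,0.034],"rot":[0,0,0]}
  ]
}}

```text
t: 4.9
tcp_pos: [495.0, -236.4, 176.2]
eef_rot: [-0.063, 2.621, 0.017]
contact_force: [0.7, 0.2, 0.3]
width: 68.0
finger_force: 0.0
```

```bash
python3 g.py | sed -n 6,10p; sed -i 's/w1/w2/' w.py; python3 w.py
```

```text
M [ 536.2661 -234.6274  101.849 ]
at [ 495.  -236.4  176.2] tool shift m [ 0.0013 -0.0003  0.025 ] rows>= 0.5012524033086143
rot after shift [-0.04 -0.23 -0.07] rows>= 0.02869627898704453 | shift in final axes [ 0.0014 -0.0003  0.025 ]
at [ 495.  -236.4  176.2] tool shift m [ 0.001  -0.0003  0.085 ] rows>= 1.700682998759236
rot after shift [-0.04 -0.23 -0.07] rows>= 0.02869627898704453 | shift in final axes [ 0.0014 -0.0003  0.085 ]
[ 0.4959  0.0239 -0.8681] [[  -0.     -0.96   -0.29   74.43]
 [   1.     -0.      0.     -0.1 ]
 [  -0.     -0.29    0.96 -163.84]
 [   0.      0.      0.      1.  ]]
[154.6044 261.6812] [ 118  228   74   68 3683] atz150 [ 511.3264 -319.5147  150.    ]
[314.7368 261.9491] [ 285  228   61   68 3264] atz150 [ 507.7501 -235.6639  150.    ]
[474.8654 261.4285] [ 439  228   73   68 3692] atz150 [ 503.5234 -151.7561  150.    ]
```

View pics/w2.png

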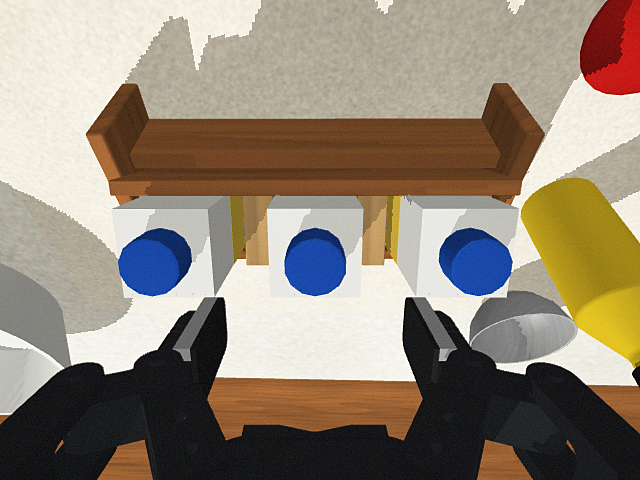

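Middle cap sits at (315,262), centred between the fingertips (about 215 and 420). The cap positions agree across views, so I advance and grip.

Emit:
{"name": "apply_moves", "arguments": {
  "increments": [
    {"claw":0.2,"xyz":[0,0,0.025],"rot":[0,0,0]},
    {"claw":0.2,"xyz":[0,0,0.025],"rot":[0,0,0]},
    {"claw":0.2,"xyz":[0.001,0,0.02],"rot":[0,0,0]},
    {"claw":0.2,"xyz":[0,0,0.015],"rot":[0,0,0]},
    {"claw":0.2,"xyz":[0,0,0],"rot":[0,0,0]}
  ],
  "newtons": 60
}}

```text
t: 5.45
tcp_pos: [538.6, -230.2, 104.6]
eef_rot: [-0.055, 2.632, 0.017]
contact_force: [0.0, 0.2, -0.2]
width: 68.7
finger_force: 0.0
```

Emit:
{"name": "apply_moves", "arguments": {
  "increments": [
    {"claw":0.6,"xyz":[0,0,0],"rot":[0,0,0]},
    {"claw":0.6,"xyz":[0,0,0],"rot":[0,0,0]},
    {"claw":0.6,"xyz":[0,0,0],"rot":[0,0,0]},
    {"claw":0.6,"xyz":[0,0,0],"rot":[0,0,0]},
    {"claw":0.6,"xyz":[0,0,0],"rot":[0,0,0]}
  ]
}}

```text
t: 5.95
tcp_pos: [539.0, -232.2, 107.4]
eef_rot: [-0.054, 2.627, 0.011]
contact_force: [-4.1, -1.7, 6.6]
width: 50.7
finger_force: 64.0
```

```bash
python3 -c "
from h import *
s=bot.read_state();print(s['contact_force'],s['width'],s['finger_force'],s['wrist_torque']);go(s['tcp_pos']+[0,0,30])"
```

```text
[-4.0997 -1.7275  6.5519] 50.71290441398608 63.971921503543854 [-0.0135  0.4154 -0.0895]
at [ 539.  -232.2  107.4] tool shift m [-0.0147 -0.0001 -0.0261] rows>= 0.6000000000000003
```

Emit:
{"name": "apply_moves", "arguments": {
  "increments": [
    {"claw":0.6,"xyz":[-0.005,0,-0.0087],"rot":[0,0,0]},
    {"claw":0.6,"xyz":[-0.005,0,-0.0087],"rot":[0,0,0]},
    {"claw":0.6,"xyz":[-0.005,0,-0.0087],"rot":[0,0,0]},
    {"claw":0.6,"xyz":[0,0,0],"rot":[0,0,0]},
    {"claw":0.6,"xyz":[0,0,0],"rot":[0,0,0]}
  ]
}}

```text
t: 6.45
tcp_pos: [538.7, -231.0, 136.0]
eef_rot: [-0.055, 2.629, 0.014]
contact_force: [-0.4, -0.2, -7.1]
width: 50.3
finger_force: 65.1
```

```bash
cat > f.py <<'E'
from h import *
F=[];M=[]
for i in range(8): imaging.get_image('top');s=bot.read_state();F.append(s['contact_force']);M.append(s['wrist_torque'])
print(s['t'],np.mean(F,0),np.std(F,0),np.mean(M,0),s['tcp_pos'],s['width'])
E
python3 f.py
```

```text
6.85 [-0.1294 -0.1244 -7.4191] [0.8197 0.3637 0.5581] [-0.0478  0.9905 -0.006 ] [ 538.7515 -231.1061  135.6788] 50.761453625516914
```

The middle bottle weighs about 0.75 kg, so it is the full one. I lift it and turn it upright.

Emit:
{"name": "apply_moves", "arguments": {
  "increments": [
    {"claw":0.6,"xyz":[-0.011,0,-0.02],"rot":[0,0,0]},
    {"claw":0.6,"xyz":[-0.022,0,-0.038],"rot":[0,0,0]},
    {"claw":0.6,"xyz":[-0.022,0,-0.038],"rot":[0,0,0]},
    {"claw":0.6,"xyz":[-0.022,0,-0.038],"rot":[0,0,0]},
    {"claw":0.6,"xyz":[-0.022,0,-0.038],"rot":[0,0,0]}
  ]
}}

```text
t: 7.35
tcp_pos: [540.5, -230.7, 335.9]
eef_rot: [-0.054, 2.63, 0.014]
contact_force: [0.2, -0.3, -7.1]
width: 50.7
finger_force: 65.9
```

Emit:
{"name": "apply_moves", "arguments": {
  "increments": [
    {"claw":0.6,"xyz":[-0.008,0,-0.014],"rot":[0,5,0]},
    {"claw":0.6,"xyz":[0,0,0],"rot":[0,6,0]},
    {"claw":0.6,"xyz":[0,0,0],"rot":[0,7,0]},
    {"claw":0.6,"xyz":[0,0,0],"rot":[0,6,0]},
    {"claw":0.6,"xyz":[0,0,0],"rot":[0,5,0]}
  ]
}}

```text
t: 7.85
tcp_pos: [541.9, -230.8, 350.8]
eef_rot: [-0.065, 3.137, -0.0]
contact_force: [1.2, 0.2, -7.1]
width: 50.5
finger_force: 66.2
```

```bash
python3 - <<'E'
from h import *
s=bot.read_state();im=imaging.get_image('top');sc=imaging.get_image('scene')
print(s['width'],R(s['eef_rot'])[:,2])
o=[ray(i,imaging.place_of('board_mid',i)[0]['centre'][::-1]) for i in (im,sc)];print(tri(o))
h=cv2.cvtColor(im['color'],cv2.COLOR_BGR2HSV)
r=(((h[...,0]<8)|(h[...,0]>170))&(h[...,1]>110)).astype('uint8');r[:195]=0;r[258:]=0;r[:,:145]=0;r[:,210:]=0
pts=cv2.findNonZero(r);hull=cv2.convexHull(pts);e=cv2.fitEllipse(hull);print(len(pts),e,atz(ray(im,e[0]),73))
h=cv2.cvtColor(sc['color'],cv2.COLOR_BGR2HSV)
r=(((h[...,0]<8)|(h[...,0]>170))&(h[...,1]>110)).astype('uint8');r[:222]=0;r[262:]=0;r[:,:395]=0;r[:,455:]=0
pts=cv2.findNonZero(r);e=cv2.fitEllipse(cv2.convexHull(pts));print(len(pts),e,atz(ray(sc,e[0]),73))
go([604,235,345],tool(2.8,0),s)
E
```

```text
50.466773906299814 [ 0.0044  0.     -1.    ]
(array([601.5029, 231.6439,  76.939 ]), [np.float64(5.630103195862397), np.float64(5.6301031958623255)])
206 ((175.26795959472656, 225.70040893554688), (42.04038619995117, 43.80657958984375), 58.087528228759766) [602.9327 236.5714  73.    ]
183 ((424.6265869140625, 239.3828125), (25.056377410888672, 44.50585174560547), 97.12190246582031) [603.5934 237.5356  73.    ]
at [ 541.9 -230.8  350.8] tool shift m [-0.0813  0.4628  0.0061] rows>= 9.39860627113867
rot after shift [-0.01  0.25 -0.43] rows>= 0.05762810254697084 | shift in final axes [-0.0847  0.4622  0.0058]
```

Emit:
{"name": "apply_moves", "arguments": {
  "increments": [
    {"claw":0.6,"xyz":[-0.004,0.025,0],"rot":[0,0,0]},
    {"claw":0.6,"xyz":[-0.008,0.045,0],"rot":[0,0,0]},
    {"claw":0.6,"xyz":[-0.008,0.048,0],"rot":[0,0,0]},
    {"claw":0.6,"xyz":[-0.008,0.048,0],"rot":[0,0,0]},
    {"claw":0.6,"xyz":[-0.008,0.048,0],"rot":[0,0,0]}
  ]
}}

```text
t: 8.55
tcp_pos: [567.6, -14.2, 351.0]
eef_rot: [-0.062, 3.132, 0.001]
contact_force: [0.8, -0.3, -7.4]
width: 50.2
finger_force: 66.4
```

Emit:
{"name": "apply_moves", "arguments": {
  "increments": [
    {"claw":0.6,"xyz":[-0.008,0.048,0],"rot":[0,0,0]},
    {"claw":0.6,"xyz":[-0.008,0.048,0],"rot":[0,0,0]},
    {"claw":0.6,"xyz":[-0.008,0.048,0],"rot":[0,0,0]},
    {"claw":0.6,"xyz":[-0.008,0.045,0],"rot":[0,0,0]},
    {"claw":0.6,"xyz":[-0.008,0.04,0],"rot":[0,0,0]}
  ]
}}

```text
t: 9.05
tcp_pos: [598.2, 216.6, 351.2]
eef_rot: [-0.065, 3.133, 0.003]
contact_force: [0.4, -0.4, -6.1]
width: 50.7
finger_force: 66.3
```

Emit:
{"name": "apply_moves", "arguments": {
  "increments": [
    {"claw":0.6,"xyz":[-0.004,0.02,0.03],"rot":[0,0,0]},
    {"claw":0.6,"xyz":[0,0,0.04],"rot":[0,0,0]},
    {"claw":0.6,"xyz":[0,0,0.04],"rot":[0,0,0]},
    {"claw":0.6,"xyz":[0,0,0.03],"rot":[0,0,0]},
    {"claw":0.6,"xyz":[0,0,0],"rot":[0,0,0]}
  ]
}}

```text
t: 9.55
tcp_pos: [598.6, 233.6, 204.5]
eef_rot: [0.063, -3.136, 0.002]
contact_force: [-1.2, -0.2, -7.8]
width: 50.3
finger_force: 66.8
```

```bash
python3 - <<'E'
from h import *
s=bot.read_state();im=imaging.get_image('wrist');sc=imaging.get_image('scene')
cv2.imwrite('pics/c3.png',np.hstack([im['color'][:, :],sc['color'][100:340,320:560].repeat(2,0).repeat(2,1)])[:, :].copy()[::1])
v=cv2.resize(np.hstack([im['color'],sc['color'][100:340,320:560].repeat(2,0).repeat(2,1)]),(800,343));cv2.imwrite('pics/c3.png',v)
print(s['tcp_pos'],R(s['eef_rot'])[:,2])
W=R(s['eef_rot'])
for n,i in (('w',im),('s',sc)):
    for q in imaging.place_of('bottle_a',i): print(n,q['p'],q['centre'])
E
```

```text
[598.6228 233.5951 204.4727] [-0.0052 -0.0012 -1.    ]
w 0.63 [230.4, 312.6]
s 0.81 [211.4, 424.7]
s 0.67 [263.6, 143.9]
s 0.58 [257.6, 230.7]
```

View pics/c3.png

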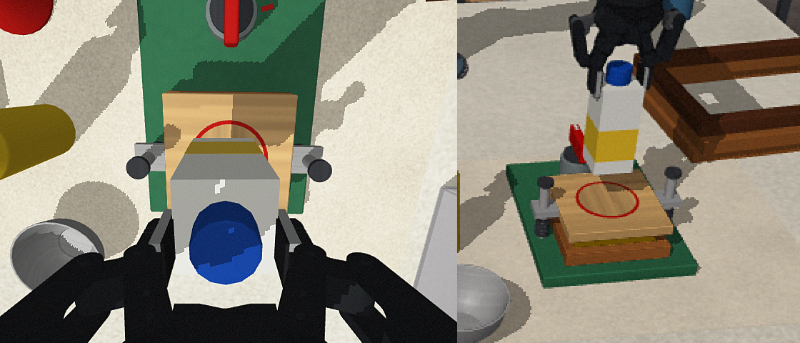

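The bottle hangs upright in the grip above the ring, with its cap at about (225,243) in the left panel. I work out its axis and base next.

```bash
python3 - <<'E'
from h import *
s=bot.read_state();im=imaging.get_image('wrist');sc=imaging.get_image('scene');tp=imaging.get_image('top')
print(s['tcp_pos'])
rs=[ray(im,imaging.place_of('bottle_a',im)[0]['centre'][::-1],s),ray(sc,(424.7,211.4))];print('base',tri(rs))
def cap(i,box):
    h=cv2.cvtColor(i['color'],cv2.COLOR_BGR2HSV);m=((h[...,0]>100)&(h[...,0]<130)&(h[...,1]>150)&(h[...,2]>50)).astype('uint8')
    k=np.zeros_like(m);k[box[0]:box[1],box[2]:box[3]]=1;m*=k
    n,l,st,c=cv2.connectedComponentsWithStats(m);j=1+np.argmax(st[1:,4]);return c[j],st[j]
w=cap(im,(200,450,200,420));q=cap(sc,(120,160,395,460));print(w,q)
print('cap',tri([ray(im,w[0],s),ray(sc,q[0])]))
# white face bottom corners in scene at guess x = axis+26
c=imaging.cut_out('bottle_a',sc)
for b in c: print(b['p'],b['extent'])
E
```

```text
[604.4876 234.8976 214.5196]
base (array([600.291 , 233.4251, 135.8445]), [np.float64(1.6849673508487168), np.float64(1.684967350848753)])
(array([315.1938, 340.3934]), array([ 265,  281,  102,  117, 9426], dtype=int32)) (array([434.2721, 148.4311]), array([425, 140,  19,  18, 283], dtype=int32))
cap (array([599.3293, 234.8526, 265.7454]), [np.float64(0.019019911117630846), np.float64(0.019019911117734427)])
0.94 [212.0, 188.9, 242.1, 257.6]
0.83 [120.6, 189.5, 158.3, 264.7]
0.59 [408.2, 136.0, 455.1, 223.8]
```

Emit:
{"name": "apply_moves", "arguments": {
  "increments": [
    {"claw":0.6,"xyz":[-0.003,0.003,0.01],"rot":[0,0,0]},
    {"claw":0.6,"xyz":[0,0,0.012],"rot":[0,0,0]},
    {"claw":0.6,"xyz":[0,0,0.012],"rot":[0,0,0]},
    {"claw":0.6,"xyz":[0,0,0.008],"rot":[0,0,0]},
    {"claw":0.6,"xyz":[0,0,0.006],"rot":[0,0,0]}
  ]
}}

```text
t: 10.5
tcp_pos: [605.1, 237.8, 160.9]
eef_rot: [-0.065, 3.138, -0.001]
contact_force: [0.1, -0.3, -6.7]
width: 50.6
finger_force: 67.0
```

Emit:
{"name": "apply_moves", "arguments": {
  "increments": [
    {"claw":0.6,"xyz":[0,0,0.006],"rot":[0,0,0]},
    {"claw":0.6,"xyz":[0,0,0.005],"rot":[0,0,0]},
    {"claw":0.6,"xyz":[0,0,0.004],"rot":[0,0,0]},
    {"claw":0.6,"xyz":[0,0,0],"rot":[0,0,0]},
    {"claw":0.6,"xyz":[0,0,0],"rot":[0,0,0]}
  ]
}}

```text
t: 11.0
tcp_pos: [606.4, 237.9, 148.6]
eef_rot: [-0.064, 3.134, -0.0]
contact_force: [-1.2, 0.3, -4.5]
width: 50.1
finger_force: 67.3
```

```bash
python3 f.py
```

```text
11.4 [ 0.0643 -0.5461 -4.0403] [0.5289 0.46   0.5191] [-0.084   0.0722  0.0176] [606.1513 237.9453 148.1009] 50.73996246197483
```

Emit:
{"name": "apply_moves", "arguments": {
  "increments": [
    {"claw":0.6,"xyz":[0,0,0.003],"rot":[0,0,0]},
    {"claw":0.6,"xyz":[0,0,0.003],"rot":[0,0,0]},
    {"claw":0.6,"xyz":[0,0,0.003],"rot":[0,0,0]},
    {"claw":0.6,"xyz":[0,0,0],"rot":[0,0,0]},
    {"claw":0.6,"xyz":[0,0,0],"rot":[0,0,0]}
  ]
}}

```text
t: 11.9
tcp_pos: [606.2, 238.0, 139.0]
eef_rot: [-0.064, 3.135, -0.0]
contact_force: [-0.1, -0.5, -1.6]
width: 50.2
finger_force: 67.6
```

```bash
python3 f.py
```

```text
12.3 [ 0.6528 -0.8756 -2.332 ] [0.4514 0.5184 0.3853] [-0.1305 -0.078  -0.0055] [606.1236 237.9684 138.9676] 50.3963711840774
```

Emit:
{"name": "apply_moves", "arguments": {
  "increments": [
    {"claw":0.6,"xyz":[0,0,0.001],"rot":[0,0,0]},
    {"claw":0.3,"xyz":[0,0,0],"rot":[0,0,0]},
    {"claw":0.1,"xyz":[0,0,0],"rot":[0,0,0]},
    {"claw":0.1,"xyz":[0,0,0],"rot":[0,0,0]},
    {"claw":0.1,"xyz":[0,0,0],"rot":[0,0,0]}
  ]
}}

```text
t: 12.8
tcp_pos: [606.0, 238.1, 138.0]
eef_rot: [-0.065, 3.135, -0.0]
contact_force: [-0.3, 0.7, -0.1]
width: 77.1
finger_force: 0.0
```

Emit:
{"name": "apply_moves", "arguments": {
  "increments": [
    {"claw":0.1,"xyz":[0.003,0,-0.01],"rot":[0,0,0]},
    {"claw":0.1,"xyz":[0,0,-0.03],"rot":[0,0,0]},
    {"claw":0.1,"xyz":[0,0,-0.04],"rot":[0,0,0]},
    {"claw":0.1,"xyz":[0,0,-0.04],"rot":[0,0,0]},
    {"claw":0.1,"xyz":[0,0,-0.02],"rot":[0,0,0]}
  ]
}}

```text
t: 13.3
tcp_pos: [603.5, 238.3, 283.8]
eef_rot: [-0.065, 3.128, 0.002]
contact_force: [1.1, 0.4, 0.1]
width: 76.8
finger_force: 0.0
```

```bash
python3 - <<'E'
from h import *
s=bot.read_state();im=imaging.get_image('wrist');sc=imaging.get_image('scene');tp=imaging.get_image('top')
print(s['tcp_pos'],s['contact_force'],s['width'])
c=lambda i,a,b,x,y:cv2.resize(i['color'][a:b,x:y],(400,300))
cv2.imwrite('pics/c4.png',np.vstack([np.hstack([c(im,0,480,0,640),c(sc,100,310,90,370)]),np.hstack([c(sc,130,310,340,580),c(tp,180,330,110,310)])]))
for q in ['bottle_a','lock_grip','board_mid']:
  for n,i in (('w',im),('s',sc),('t',tp)):
    for r in imaging.place_of(q,i): print(q,n,r['p'],r['centre'],atz(ray(i,r['centre'][::-1],s),74))
E
```

```text
[603.486  238.283  283.7619] [1.053  0.3934 0.0732] 76.77040336135498
bottle_a w 0.8 [192.8, 312.8] [601.5228 237.1684  74.    ]
bottle_a s 0.71 [266.4, 144.7] [ 633.1036 -296.5286   74.    ]
bottle_a s 0.65 [260.7, 231.5] [ 633.0773 -137.4214   74.    ]
bottle_a s 0.58 [241.9, 424.2] [613.1871 234.0166  74.    ]
bottle_a t 0.67 [244.0, 450.9] [ 577.5101 -300.7501   74.    ]
bottle_a t 0.67 [228.7, 180.6] [596.9974 225.5966  74.    ]
bottle_a t 0.6 [246.9, 373.8] [ 568.7487 -150.8197   74.    ]
lock_grip w 0.93 [16.9, 318.9] [450.4696 236.4437  74.    ]
lock_grip s 0.59 [199.6, 404.1] [452.3525 232.1487  74.    ]
lock_grip t 0.96 [302.5, 171.3] [453.7899 234.7247  74.    ]
board_mid s 0.71 [244.5, 425.0] [621.8218 233.2864  74.    ]
board_mid t 0.61 [225.1, 180.0] [604.1187 227.1917  74.    ]
```

View pics/c4.png

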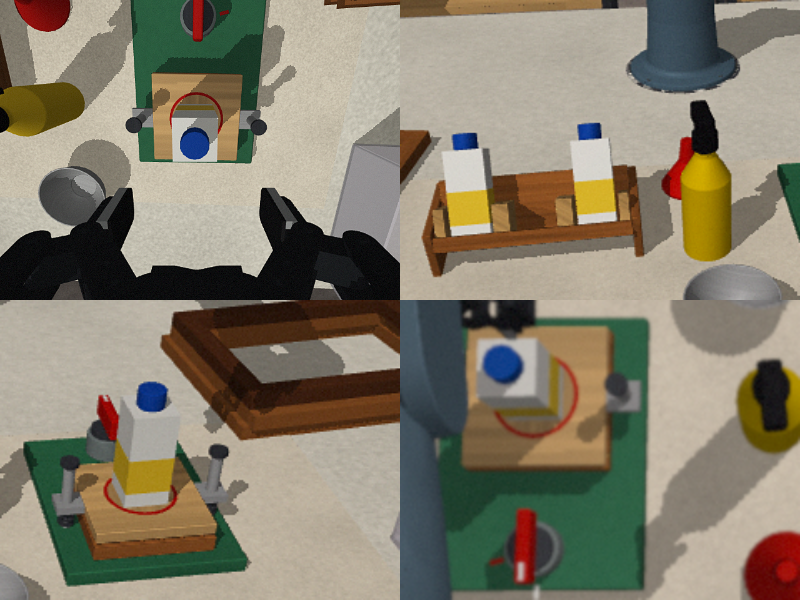

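The bottle stands in the red ring with the board down, and the other two still lean in their slots. I move over the knob next.

Emit:
{"name": "apply_moves", "arguments": {
  "increments": [
    {"claw":0.3,"xyz":[0.03,0,0],"rot":[0,0,0]},
    {"claw":0.3,"xyz":[0.04,0,0],"rot":[0,0,0]},
    {"claw":0.3,"xyz":[0.04,0,0],"rot":[0,0,0]},
    {"claw":0.3,"xyz":[0.03,0,0.01],"rot":[0,0,0]},
    {"claw":0.3,"xyz":[0.01,0.003,0.02],"rot":[0,0,0]}
  ]
}}

```text
t: 14.4
tcp_pos: [451.3, 235.0, 248.4]
eef_rot: [-0.066, 3.131, 0.001]
contact_force: [0.6, 0.5, 0.6]
width: 59.7
finger_force: 0.0
```

Emit:
{"name": "apply_moves", "arguments": {
  "increments": [
    {"claw":0.4,"xyz":[0,0,0.03],"rot":[0,0,0]},
    {"claw":0.4,"xyz":[0,0,0.03],"rot":[0,0,0]},
    {"claw":0.4,"xyz":[0,0,0.02],"rot":[0,0,0]},
    {"claw":0.4,"xyz":[0,0,0],"rot":[0,0,0]},
    {"claw":0.4,"xyz":[0,0,0],"rot":[0,0,0]}
  ]
}}

```text
t: 14.9
tcp_pos: [453.0, 234.7, 167.4]
eef_rot: [-0.065, 3.135, -0.0]
contact_force: [0.0, 0.3, 0.3]
width: 51.2
finger_force: 0.0
```

```bash
cat > k.py <<'E'
from h import *
import sys
imaging.get_image('top')
s=bot.read_state();im=imaging.get_image('wrist');cv2.imwrite(f'pics/{sys.argv[1]}.png',im['color'])
print(s['tcp_pos'],s['qpos'],R(s['eef_rot']),s['width'])
h=cv2.cvtColor(im['color'],cv2.COLOR_BGR2HSV)
r=(((h[...,0]<8)|(h[...,0]>172))&(h[...,1]>150)).astype('uint8');r=cv2.morphologyEx(r,cv2.MORPH_OPEN,np.ones((5,5)))
n,l,st,c=cv2.connectedComponentsWithStats(r)
for i in range(1,n):
    if st[i][4]>300:
        rc=cv2.minAreaRect(cv2.findNonZero((l==i).astype('uint8')));print(st[i],rc,'c88',atz(ray(im,rc[0],s),88),[atz(ray(im,p,s),88)[:2].round(1) for p in cv2.boxPoints(rc)])
for q in imaging.place_of('lock_grip',im): print(q['p'],q['centre'],atz(ray(im,q['centre'][::-1],s),74))
E
python3 k.py k1
```

```text
[453.7154 234.8714 168.3255] [ 0.2564 -0.0467  1.9505 -0.0018  1.23   -1.355 ] [[-0.9991 -0.0411  0.0079]
 [-0.0411  0.9992  0.0004]
 [-0.0079  0.     -1.    ]] 51.20944850565452
[   0  118   70  104 5924] ((34.5, 169.5), (103.0, 69.0), 90.0) c88 [417.8615  60.6005  88.    ] [array([388. ,  45.4]), array([386.4,  86.3]), array([450.1,  77. ]), array([451.9,  32.8])]
[ 303  174   23  108 2049] ((313.2745056152344, 227.51937866210938), (21.76819610595703, 107.24149322509766), 1.4320961236953735) c88 [448.2797 234.0792  88.    ] [array([486. , 227.3]), array([413.8, 226.8]), array([413.6, 240.3]), array([485.8, 242. ])]
0.73 [226.4, 313.3] [451.5037 234.2041  74.    ]
```

View pics/k1.png

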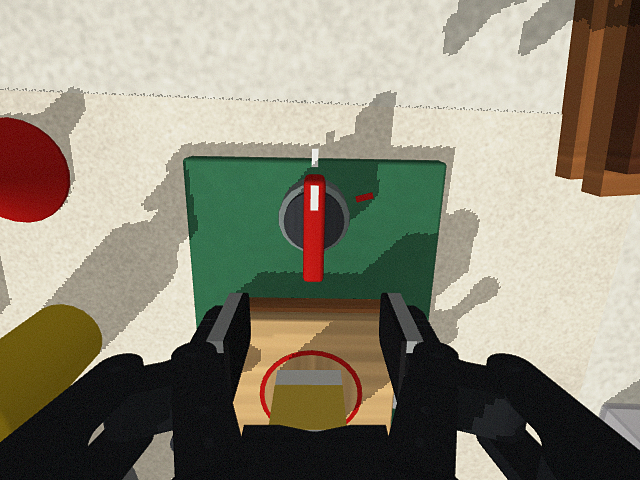

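The knob bar runs straight between the fingers (centre 313,227), the locked mark is clockwise at (365,197), and joint 6 has room. Now I descend.

Emit:
{"name": "apply_moves", "arguments": {
  "increments": [
    {"claw":0.4,"xyz":[0.002,-0.001,0.02],"rot":[0,0,0]},
    {"claw":0.4,"xyz":[0,0,0.03],"rot":[0,0,0]},
    {"claw":0.4,"xyz":[0,0,0.025],"rot":[0,0,0]},
    {"claw":0.4,"xyz":[0,0,0.015],"rot":[0,0,0]},
    {"claw":0.4,"xyz":[0,0,0.01],"rot":[0,0,0]}
  ]
}}

```text
t: 15.55
tcp_pos: [451.7, 233.6, 66.7]
eef_rot: [-0.064, 3.135, -0.0]
contact_force: [-0.4, -1.0, -0.2]
width: 51.3
finger_force: 0.0
```

Emit:
{"name": "apply_moves", "arguments": {
  "increments": [
    {"claw":0.4,"xyz":[0,0,0.003],"rot":[0,0,0]},
    {"claw":0.4,"xyz":[0,0,0],"rot":[0,0,0]},
    {"claw":0.6,"xyz":[0,0,0],"rot":[0,0,0]},
    {"claw":0.8,"xyz":[0,0,0],"rot":[0,0,0]},
    {"claw":1,"xyz":[0,0,0],"rot":[0,0,0]}
  ],
  "newtons": 40
}}

```text
t: 16.05
tcp_pos: [452.2, 234.1, 65.0]
eef_rot: [-0.064, 3.133, 0.002]
contact_force: [-0.2, 0.2, 2.6]
width: 11.1
finger_force: 38.8
```

Emit:
{"name": "apply_moves", "arguments": {
  "increments": [
    {"claw":1,"xyz":[0,0,0],"rot":[0,0,0]},
    {"claw":1,"xyz":[0,0,0],"rot":[0,0,0]},
    {"claw":1,"xyz":[0,0,0],"rot":[0,0,0]},
    {"claw":1,"xyz":[0,0,0],"rot":[0,0,0]},
    {"claw":1,"xyz":[0,0,0],"rot":[0,0,0]}
  ]
}}

```text
t: 16.55
tcp_pos: [452.2, 234.1, 64.9]
eef_rot: [-0.064, 3.134, 0.001]
contact_force: [-1.2, 2.6, 5.5]
width: 11.4
finger_force: 39.5
```

Gripped. Turning clockwise, about 76 degrees.

Emit:
{"name": "apply_moves", "arguments": {
  "increments": [
    {"claw":1,"xyz":[0,0,0],"rot":[0,0,6]},
    {"claw":1,"xyz":[0,0,0],"rot":[0,0,8]},
    {"claw":1,"xyz":[0,0,0],"rot":[0,0,8]},
    {"claw":1,"xyz":[0,0,0],"rot":[0,0,8]},
    {"claw":1,"xyz":[0,0,0],"rot":[0,0,8]}
  ]
}}

```text
t: 17.05
tcp_pos: [452.4, 234.5, 65.0]
eef_rot: [0.968, 2.981, 0.007]
contact_force: [-0.5, 4.5, 4.2]
width: 11.4
finger_force: 39.1
```

Emit:
{"name": "apply_moves", "arguments": {
  "increments": [
    {"claw":1,"xyz":[0,0,0],"rot":[0,0,8]},
    {"claw":1,"xyz":[0,0,0],"rot":[0,0,8]},
    {"claw":1,"xyz":[0,0,0],"rot":[0,0,8]},
    {"claw":1,"xyz":[0,0,0],"rot":[0,0,7]},
    {"claw":1,"xyz":[0,0,0],"rot":[0,0,5]}
  ]
}}

```text
t: 17.55
tcp_pos: [452.7, 234.9, 65.0]
eef_rot: [1.842, 2.538, 0.012]
contact_force: [0.5, 5.2, 3.5]
width: 10.9
finger_force: 39.0
```

Emit:
{"name": "apply_moves", "arguments": {
  "increments": [
    {"claw":1,"xyz":[0,0,0],"rot":[0,0,0]},
    {"claw":1,"xyz":[0,0,0],"rot":[0,0,0]},
    {"claw":0.8,"xyz":[0,0,0],"rot":[0,0,0]},
    {"claw":0.4,"xyz":[0,0,0],"rot":[0,0,0]},
    {"claw":0.4,"xyz":[0,0,0],"rot":[0,0,0]}
  ]
}}

```text
t: 18.05
tcp_pos: [451.1, 233.2, 63.6]
eef_rot: [1.836, 2.544, 0.004]
contact_force: [-0.1, -0.2, 0.4]
width: 45.1
finger_force: 0.0
```

Emit:
{"name": "apply_moves", "arguments": {
  "increments": [
    {"claw":0.4,"xyz":[0,0,0],"rot":[0,0,0]},
    {"claw":0.4,"xyz":[0,0,-0.02],"rot":[0,0,0]},
    {"claw":0.4,"xyz":[0,0,-0.04],"rot":[0,0,0]},
    {"claw":0.4,"xyz":[0,0,-0.04],"rot":[0,0,0]},
    {"claw":0.4,"xyz":[0,0,-0.04],"rot":[0,0,0]}
  ]
}}

```text
t: 18.55
tcp_pos: [450.2, 233.3, 205.1]
eef_rot: [1.836, 2.544, 0.004]
contact_force: [1.6, 0.6, -0.4]
width: 51.5
finger_force: 0.0
```

```bash
python3 k.py k2; python3 - <<'E'
from h import *
im=imaging.get_image('wrist');sc=imaging.get_image('scene');tp=imaging.get_image('top')
s=bot.read_state();print(s['contact_force'],s['width'])
c=lambda i,a,b,x,y:cv2.resize(i['color'][a:b,x:y],(400,300))
cv2.imwrite('pics/c5.png',np.vstack([np.hstack([c(im,0,480,0,640),c(sc,100,310,90,370)]),np.hstack([c(sc,130,310,340,580),c(tp,180,330,110,310)])]))
E
```

```text
[454.3519 234.5479 213.1971] [ 0.2555 -0.1     1.9155 -0.0019  1.3081 -0.0646] [[-0.3151  0.9489  0.0179]
 [ 0.9491  0.3151  0.0028]
 [-0.003   0.0178 -0.9998]] 51.149725804151004
[ 300  168   20   93 1503] ((309.44189453125, 213.99864196777344), (18.320627212524414, 92.23087310791016), 1.3322198390960693) c88 [451.5598 237.9915  88.    ] [array([455.4, 200.3]), array([435.1, 269.2]), array([448. , 273.1]), array([469.2, 204.4])]
[ 233  371   30   57 1205] ((247.5, 399.0), (56.0, 29.0), 90.0) c88 [451.6903  62.1803  88.    ] [array([432.2,  86.2]), array([455.9,  93.7]), array([472.2,  36.9]), array([447.3,  29.1])]
0.74 [213.5, 310.9] [453.6719 235.518   74.    ]
[ 0.9098  0.3351 -0.2524] 51.44359733956316
```

View pics/c5.png

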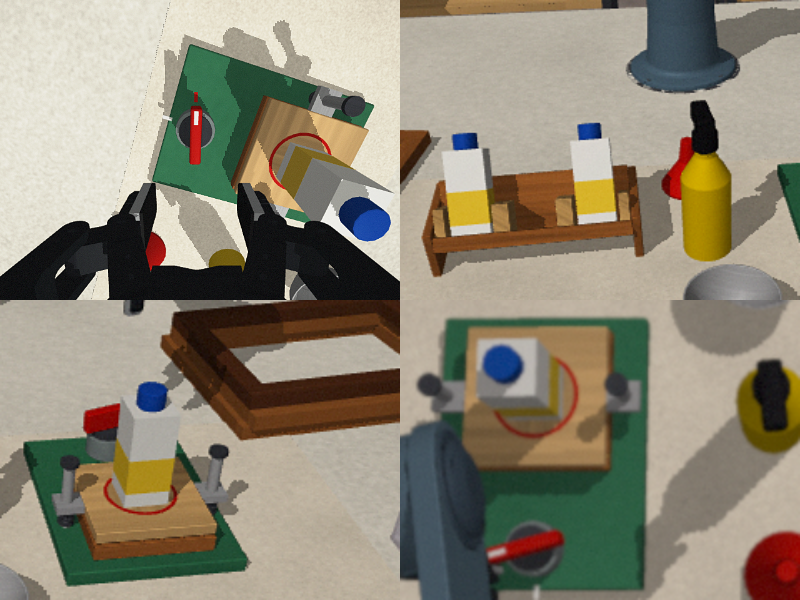

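The knob bar points at its red mark (locked), the bottle is upright in the ring, and the two others are in the rack. Nothing else has moved and the arm is clear, so I hand in.

```bash
python3 -c "
from cell import bot
print(bot.job_done())"
```

```text
the job is handed in; nothing more can be done
None
```

I handed the job in: the full bottle (the middle one, about 0.75 kg; the other two were not lifted or weighed) stands in the ring on the lowered board and the knob is turned to its locked mark; the verdict wasn't reported.

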